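# Stow the parts tray in the drop-front chest

## Task

Put this clock's parts away: lay the gilt hood spire flat in the empty half of the parts tray, beside the cracked enamel dial, then slide the tray, without tipping it, up over the lowered front of the mahogany chest and under its top until it is fully inside. Raise the chest's front until it is fully shut and slide the steel bolt on top fully forward through the brass keeper. Leave the dial lying in its half of the tray, and leave the other things on the bench where they are.

Things in the scene. Friction and masses are not known exactly. Their poses are not given: they have to be found in the camera images.
- chest: Fixed mahogany chest, 220 wide (y) x 134 deep (x) x 84 mm high, open towards the robot. Origin on the bench under the hinge line of its front, mid-width; x into the chest, y left. Inside: floor at z = 14 mm, 200 mm wide, underside of the top at z = 74, back wall at x = 122; front edge of the top at x = 0. The bolt lies on the middle of the top in two brass staples up to z = 102 (x 10..16, 66..72).
- front (a joint): Hinge of the drop front, a panel 220 wide x 70 x 7 mm hinged at its lower edge: 0 = shut (upright), 1.64 rad = lowered (its start), when it lies as a shallow ramp towards the robot, from 4 mm high at its bevelled free edge, 70 mm before the hinge, up to the chest floor at 14 mm. Stiff hinge (0.1 N m): it stays where it is left.
- front_hinge (a point): Point on the hinge axis of the front, mid-width, 14 mm above the bench, directly over the chest's origin; the axis runs along the chest's y.
- tongue (a point): Centre of the brass keeper plate at mid-width of the front's free edge: 26 wide (along the chest's y) x 4 mm thick, 70 to 100 mm from the hinge axis, with a 14 mm hole. This point is 86 mm from the axis, 4 mm outward of the panel's inner face. Lowered, the plate lies 2 to 7 mm over the bench; shut, it stands 30 mm above the chest's top. It can be pinched by its two side edges to swing the front.
- bolt (a joint): Travel of the bolt on the chest's top: 0 = drawn back, 0.026 m = fully forward (towards the robot, the chest's -x), through the keeper of the shut front. Starts drawn back (0 to 4 mm). Moves with 1.2 N of friction and stays where it is left.
- bolt_knob (a point): Centre of the 15 mm brass ball on the upright 8 mm stem that moves the bolt; 116 mm above the bench; it stands 46 mm behind the chest's front edge when the bolt is drawn back.
- tray_c (a point): Loose wooden tray, 110 (x, towards the chest) x 180 (y, left) x 28 mm high, about 0.35 kg, walls 8 mm, inner floor and this point (mid tray) 14 mm above its support. Stands on two runners, its underside 10 mm up. A 7 mm high strip at y = 4..8 mm, x = -25..47 mm parts it: the dial lies in the -y half; the +y half (74 mm wide, 94 mm along x, centre at y = 45 mm) is empty.
- spire_c (a point): Gilt hood spire lying on its side, 76 mm long: square plinth 30 x 30 x 10 mm at its -x end, a round barrel 30 mm thick, then a slim tapering spike to +x. This point: on its axis in the middle of the barrel (15 mm above what it lies on), 29 mm from the plinth's end and 47 mm from the tip. About 0.14 kg.
- dial_c (a point): Cracked ivory-white enamel dial, a loose disc 72 mm across and 5 mm thick, lying face up in the tray; this point is its centre, half-way up.
- key_c (a point): Black iron winding key with two round wings, 70 mm long, 12 mm thick, lying flat; bystander. Middle of the key.
- foot: Chrome dial foot, turned pillar 56 mm high on a 34 mm flange, standing; bystander. Origin at its foot.
- finial: Gilt ball finial, 51 mm high, 35 mm thick, standing upright, no spike; bystander. Origin at its foot.
- driver: Screwdriver 160 mm long; bystander.
- wheel: Brass clock wheel 67 mm across lying flat with its pinion up; bystander.
- oil: Amber oil jar 65 mm high, 40 mm thick; bystander.
There are look-alikes about, which are no part of the job. What is meant by the part that bears tray_c is not white, and is the smaller of those in its own colour.

How it is judged (in metres and radians):
On the way, in this order (a step that is already met when the one before it is completed fails the run):
1. the spire lies flat in the empty half of the tray, let go (x of spire_c in the frame of tray_c between -0.03 and 0.03 m and y of spire_c in the frame of tray_c between 0.014 and 0.076 m and z of spire_c in the frame of tray_c between 0.005 and 0.021 m and angle between spire_c's own x axis and vertical between 1.37 and 1.77 rad and contact force between spire and the fingers below 0.2 N), for 0.2 s.
2. the tray, with spire and dial, is under the chest's top, to within 22 mm of its front edge (x of tray_c in the frame of chest above 0.033 m and x of spire_c in the frame of tray_c between -0.03 and 0.03 m and y of spire_c in the frame of tray_c between 0.014 and 0.076 m and z of spire_c in the frame of tray_c between 0.005 and 0.021 m and angle between spire_c's own x axis and vertical between 1.37 and 1.77 rad and x of dial_c in the frame of tray_c between -0.03 and 0.03 m and y of dial_c in the frame of tray_c between -0.06 and -0.01 m and z of dial_c in the frame of tray_c below 0.01 m), for 0.1 s.
3. the front is raised shut (value of joint front below 0.07 rad), for 0.2 s.
4. the bolt is slid forward through the keeper (value of joint bolt above 0.021 m), for 0.2 s.
At the end, for the whole second after the job is handed in: Spire lying flat (within 11 deg) on the floor of the tray's +y half, dial flat in the other half; tray on the chest floor, near wall at most 3 mm outside the top's front edge; front shut within 0.07 rad; bolt more than 21 mm forward; all at rest; other things moved less than 30 mm (x of spire_c in the frame of tray_c between -0.03 and 0.03 m and y of spire_c in the frame of tray_c between 0.014 and 0.076 m and z of spire_c in the frame of tray_c between 0.005 and 0.021 m and angle between spire_c's own x axis and vertical between 1.37 and 1.77 rad and x of dial_c in the frame of tray_c between -0.03 and 0.03 m and y of dial_c in the frame of tray_c between -0.06 and -0.01 m and z of dial_c in the frame of tray_c below 0.01 m and x of tray_c in the frame of chest between 0.052 and 0.072 m and y of tray_c in the frame of chest between -0.015 and 0.015 m and z of tray_c in the frame of chest between 0.022 and 0.034 m and value of joint front below 0.07 rad and value of joint bolt above 0.021 m and linear speed of each of tray, spire, dial below 0.02 m/s); the robot touches nothing.
It fails at once if the tray is lifted off instead of slid (its inner floor more than 60 mm above the bench) (height (world z) of tray_c above 0.06 m).
It fails at once if the tray is tipped by more than 23 degrees (angle between tray_c's own z axis and vertical above 0.4 rad).
It fails at once if the enamel dial is tipped up by more than 30 degrees (angle between dial_c's own z axis and vertical above 0.52 rad).
It fails at once if another thing on the bench is moved by more than 30 mm or knocked over (distance of any of key_c, foot, finial, driver, wheel, oil from where it was at the start of the episode above 0.03 m or angle between any of foot, finial, oil's own z axis and vertical above 0.6 rad).
It also fails if it takes over 72 s, if anything falls off the work surface, if the arm or the gripper's body presses on something with over 40 N, if the wrist force passes 120 N, or if a joint passes its speed limit or range.

## Robot

A 6-joint arm with a two-finger parallel gripper is mounted at the origin on the work surface. World frame = base frame: x ahead of the robot, y to its left, z up, the work surface at z = 0. Lengths are in mm, angles in rad, forces in N, time in s.
With the tool pointing down it reaches from about 300 to 775 mm from the base axis. Payload 14.6 kg.
Tool frame: the origin (TCP) lies at the very end of the fingers, on their centre line; the grasp point (between the pads) lies 19 mm behind it; z points along the fingers, y is the line along which they close (so a half turn about z gives the same grasp; the last joint's range is limited). The gripper opens to 94 mm and grips with 3 to 60 N. Pads are 16 mm wide; open, the fingers measure 119 mm over their backs; the gripper's body (75 mm by 177 mm) begins 78 mm behind the grasp point.
Start: joints at [-1.306, 0.3, 1.521, -0, 1.321, -0.067], TCP at [179.153, -519.994, 205.446] pointing down, gripper open.
Joint ranges: [-3.03, 3.03], [-0.79, 2.21], [0.23, 2.52], [-1.04, 4.18], [0, 3.07], [-2.55, 2.55]. Speed limits (rad/s): [2.22, 2.22, 2.57, 3.14, 3.14, 3.14].

## Interface

Orientations are given as [roll, pitch, yaw] about the fixed x, y, z axes, in that order (R = Rz(yaw) Ry(pitch) Rx(roll)).
In Python, from cell import manip, camera, get_calibration gives the robot as it stands. The module is installed in compiled form; this text tells all that it offers.
- The arm moves only by the tool jog_arm, never from a script. Its argument "plan" is one flat list of numbers, 6 for each row, row after row: the shift along the world's x, y, z in m, then the turn, a rotation vector about the world's x, y, z in degrees. A call has 1 to 20 rows; each row is the pose to reach, as a shift and turn from the pose commanded when the call began; what a row does not reach only later rows make up. A row lasts 1/10 s, in which the tool goes at most 50 mm and 8.59 degrees, less where a joint would pass 70% of its speed; a pose out of reach is approached as far as the arm can. A call with a gripper value outside its range is refused whole. "claw" is the finger opening in m, from 0 to 0.094, set as the call begins (left out, the last holds). The fingers move at their own pace and stop on an object; "force" is the grip in N (left out, the last holds). Time passes only in rows, so rows that repeat a pose let the fingers close. It gives the time, the measured TCP pose, the force, the opening and the grip force at its end, in the units of the state.
- manip.read_state(): the state, without advancing time (a new reading comes with each control period).
- camera(name): name is "side" or "top"; returns (picture, depth): 400x640x3 uint8, red, green, blue; 400x640 float32, mm along the optical axis (not along the pixel's ray), 0 where there is no reading.
- get_calibration(name): a dict with "fx", "fy", "cx", "cy" (pixels), "k1" (the pictures are not rectified: a ray, as slopes to the right and down, at radius r is drawn at 1 + k1 r^2 times it, then the intrinsics apply), "origin" and "attitude" of the camera in the world. Camera axes: x right, y down, z forward; pixel columns grow to the right and rows downward; lengths in mm; the calibration is good to about 2 mm. A picture is of the moment at which its call begins. get_calibration takes no time and is no camera call.
- manip.sign_off(): hands the job in; it is judged then, once.
The state is a dict: "clock": time; "joints": joint angles; "qd": joint speeds; "effort": joint torques, N m; "eef_pos": TCP position; "eef_rot": TCP orientation; "wrist_force": force on the tool from outside, world axes, zero at the start; "moment": the same for the moment, N m; "finger_gap": finger opening in mm; "finger_force": force on a finger pad.
Only numpy, scipy, OpenCV 4.12 (cv2) and the standard library are available. Lean on these libraries where they do the work, as an engineer would, in place of code of your own. Each camera call takes 0.05 s, during which the arm holds its last target. There are 200 camera calls.

## Working session

There is one attempt and no reset: what is moved stays moved. The work goes in short steps, Python scripts to look and compute and a tool call to move; the robot and the scene stay as the last step left them, time stands still between calls to the robot, and variables do not carry over. Pictures are saved under pics/ and viewed, at most 10 in all, crops included, and the job is handed in when it is done.

Besides the shell and the picture viewer there is one more tool, called after ">>>" in YAML: its name, and indented under it one key for each argument. jog_arm: Moves the arm, as the interface text tells. Its arguments: {"type":"object","properties":{"plan":{"type":"array"},"claw":{"type":"number"},"force":{"type":"number"}},"required":["plan"]}

```bash
mkdir -p pics
cat > h.py <<'E'
import numpy as np, cv2
from cell import manip, camera, get_calibration
def cal(n):
    c=get_calibration(n); 
    K=np.array([[c["fx"],0,c["cx"]],[0,c["fy"],c["cy"]],[0,0,1.]])
    return c,K,np.array(c["origin"],float)
def R(c):
    a=np.array(c["attitude"],float)
    if a.shape==(3,3): return a
    from scipy.spatial.transform import Rotation as Ro
    return Ro.from_euler('xyz',a).as_matrix() if a.size==3 else Ro.from_quat(a).as_matrix()
def rays(n,uv):
    c,K,o=cal(n)
    d=np.array([(np.asarray(uv,float).reshape(-1,2)-K[:2,2])/[K[0,0],K[1,1]]])[0]
    s=d.copy()
    for _ in range(20): s=d/(1+c["k1"]*(s**2).sum(1,keepdims=True))
    return o,np.c_[s,np.ones(len(s))]@R(c).T
def onz(n,uv,z):
    o,r=rays(n,uv); return o+r*((z-o[2])/r[:,2])[:,None]
def pts(n,uv,D):
    o,r=rays(n,uv); uv=np.asarray(uv).reshape(-1,2).astype(int)
    return o+r*D[uv[:,1],uv[:,0]][:,None]
def cloud(n,D):
    v,u=np.mgrid[0:400,0:640]; return pts(n,np.c_[u.ravel(),v.ravel()],D).reshape(400,640,3)
def save(name,im,box=None,s=1):
    if box: im=im[box[1]:box[3],box[0]:box[2]]
    im=cv2.resize(im,None,fx=s,fy=s,interpolation=cv2.INTER_CUBIC)
    cv2.imwrite('pics/'+name,im[:,:,::-1])
E
python3 - <<'E'
from h import *
for n in("top","side"):
    print(get_calibration(n)); p,D=camera(n); save(n+'0.png',p,s=1.25); np.savez(n+'0.npz',p=p,D=D)
print(manip.read_state())
E
```

```text
{'fx': 443.68492049609307, 'fy': 443.68492049609307, 'cx': 314.4115770110053, 'cy': 209.92058197822007, 'k1': -0.011153086723491324, 'origin': array([ 287.36649867,    6.9112272 , 1468.94677459]), 'attitude': array([-2.98599916,  0.0194505 , -1.58140586])}
{'fx': 496.3956427600144, 'fy': 496.3956427600144, 'cx': 320.18057756749306, 'cy': 191.68545792665725, 'k1': -0.025466761425947716, 'origin': array([-246.73932308, 1054.28267544,  868.45197704]), 'attitude': array([-2.10898057,  0.02409303, -2.5493604 ])}
{'clock': 0.1, 'joints': array([-1.30558107e+00,  3.00409791e-01,  1.52150313e+00,  2.32172950e-05,
        1.32072184e+00, -6.65719643e-02]), 'qd': array([-0.00018989, -0.00211451, -0.00172106, -0.00018566, -0.00191771,
        0.00066539]), 'effort': array([ 1.53538567e-03, -5.32643974e+01, -3.53280723e+01,  7.09672831e-02,
        2.35823379e-02, -8.13654287e-05]), 'eef_pos': array([ 179.10918072, -519.77070053,  204.9529406 ]), 'eef_rot': array([-3.14055435e+00, -9.17631672e-05,  3.31781413e-01]), 'wrist_force': array([ 0.65128216, -0.15765481, -0.91401625]), 'moment': array([-0.00399001, -0.03366279,  0.02103344]), 'finger_force': 0.0, 'finger_gap': 93.91435877402675}
```

View pics/top0.png

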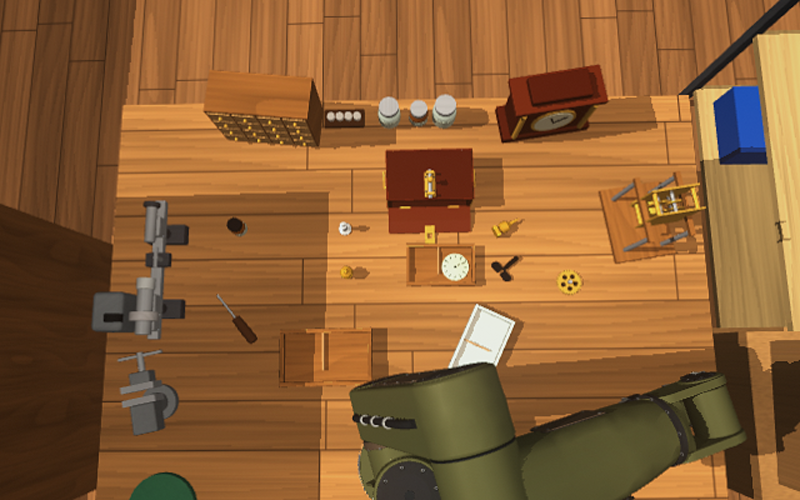

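View pics/side0.png

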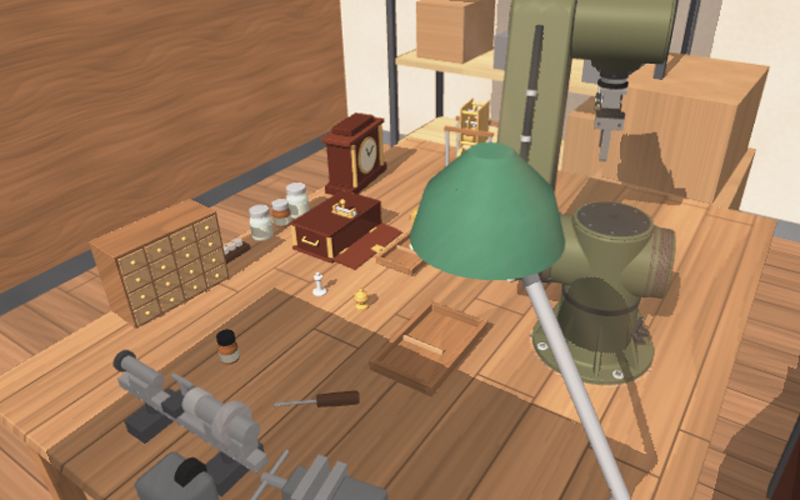

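Top view (800×500): the small brown tray with the dial is at (441,265). Other trays are a white one at (482,337) and a larger brown one at (326,357). The gilt spire lies at (507,227), and the gilt finial stands at (347,272). The chest is at (430,190), with the keeper at (430,235) and the bolt at (430,183). The tray wanted is (441,265), being brown and the smaller of the two. In the side view the lamp hides part of the work area.

Run:
```python
from h import *
f=np.load('top0.npz');p,D=f['p'],f['D'];save('crop1.png',p,(300,110,440,240),5)
C=cloud('top',D);hsv=cv2.cvtColor(p,cv2.COLOR_RGB2HSV)
for uv in [(300,300),(345,230),(340,235),(364,212),(343,188),(360,130),(320,130),(343,140),(406,181)]: print(uv,C[uv[1],uv[0]].round(1),hsv[uv[1],uv[0]])
# gilt/white masks
H,S,V=[hsv[...,i].astype(int) for i in range(3)]
g=((H>18)&(H<32)&(S>140)&(V>110)).astype(np.uint8)
n,l,st,ce=cv2.connectedComponentsWithStats(g)
for i in range(1,n):
    x,y,w,h,a=st[i]
    if a>15 and 250<ce[i][0]<480 and 100<ce[i][1]<250: print('gilt',st[i],ce[i].round(1),np.median(C[l==i],0).round(1))
# top-of-tray points: z 24..32 
Z=C[...,2]
for nm,lo,hi,(a,b,c,d) in [('tray',22,34,(310,180,400,240)),('chesttop',78,92,(300,105,390,185))]:
    m=np.zeros(Z.shape,bool);m[b:d,a:c]=(Z[b:d,a:c]>lo)&(Z[b:d,a:c]<hi)
    n,l,st,_=cv2.connectedComponentsWithStats(m.astype(np.uint8),connectivity=8);i=1+st[1:,4].argmax()
    q=C[l==i][:,:2].astype(np.float32);print(nm,st[i],cv2.minAreaRect(q),np.median(C[l==i][:,2]))
```

```text
(300, 300) [222.3  83.    0.8] [ 14 173 121]
(345, 230) [449.5 -68.1  -2.9] [ 15 168 221]
(340, 235) [432.5 -50.9   1.7] [ 15 166 227]
(364, 212) [ 505.1 -130.3   24.5] [ 34  50 182]
(343, 188) [591.8 -64.3  -0.7] [ 13 170 162]
(360, 130) [ 765.3 -119.2   84.7] [  7 210  97]
(320, 130) [767.6  10.6  84.6] [  7 206  99]
(343, 140) [728.6 -62.8  97.1] [165   2 212]
(406, 181) [ 606.1 -271.3   29.8] [ 19 206 232]
gilt [306 137   3  14  22] [306.7 143.5] [735.1  54.5  49.8]
gilt [340 136   8  22  80] [342.2 146.8] [707.8 -58.5  93.2]
gilt [399 178   8   7  37] [402.8 180.6] [ 606.3 -261.    30.3]
gilt [340 180   8  15  98] [343.5 187.2] [595.5 -66.8   8.5]
gilt [394 180   7   9  30] [397.1 184.1] [ 595.8 -240.6   31.2]
gilt [272 213   7   9  34] [274.8 217.1] [488.8 161.   42.7]
gilt [445 216  20  20 232] [454.8 225.2] [ 460.6 -429.6    5. ]
tray [325 195  55  33 413] ((509.01422119140625, -91.14031982421875), (178.0397491455078, 107.82574462890625), 89.2847900390625) 28.320107245004465
chesttop [ 308  118   72   43 2716] ((737.2841796875, -64.91651916503906), (140.825927734375, 227.0020751953125), 0.6772760152816772) 85.21419736857331
```

View pics/crop1.png

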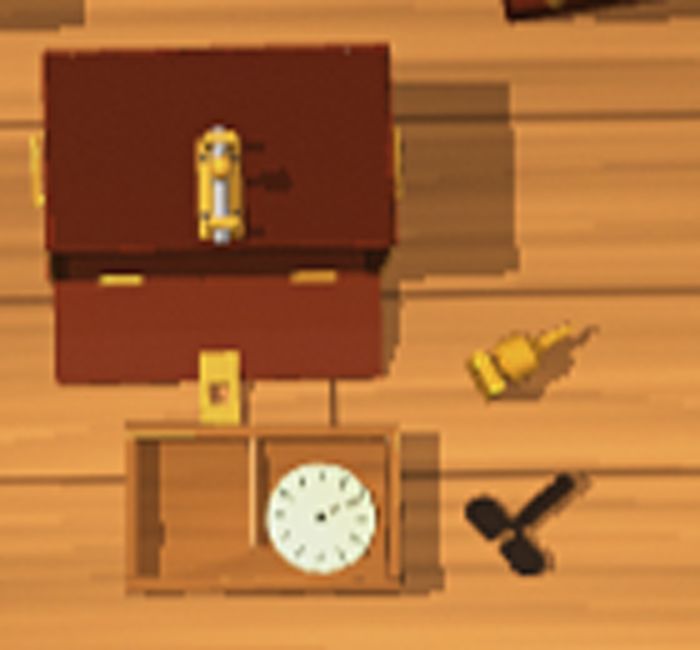

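The crop shows the tray centred near (265,510) with its strip and the dial on the right. The keeper is at (220,385), the spire has its plinth at (487,373) and tip at about (575,328), and the key is at (520,525). The choice of tray is confirmed.

Run:
```python
from h import *
f=np.load('top0.npz');p,D=f['p'],f['D'];C=cloud('top',D);Z=C[...,2]
hsv=cv2.cvtColor(p,cv2.COLOR_RGB2HSV);H,S,V=[hsv[...,i].astype(int) for i in range(3)]
g=(H>16)&(H<32)&(S>140)&(V>110)
print('keeper',onz('top',[(343.5,187.2),(343.5,179.5),(343.5,194.5)],6).round(1))
m=np.zeros(Z.shape,bool);m[170:195,388:425]=(Z[170:195,388:425]>8)
vv,uu=np.nonzero(m);print('spire mask',len(vv));q=C[m]
for r in range(172,192): print(''.join('%3d'%max(0,z) for z in Z[r,390:424]))
a=onz('top',np.c_[uu,vv],15)[:,:2]
vx,vy,x0,y0=cv2.fitLine(a.astype(np.float32),cv2.DIST_L2,0,.01,.01).ravel();d=np.array([vx,vy]);d*=-np.sign(vy)
t=(a-[x0,y0])@d;w=(a-[x0,y0])@[-d[1],d[0]]
print('dir',d,np.degrees(np.arctan2(d[1],d[0])),'c',x0,y0,'t',t.min(),t.max(),'w',w.min(),w.max())
print('plinth end',[x0,y0]+d*t.min(),'c29',[x0,y0]+d*(t.min()+29),'c47',[x0,y0]+d*(t.max()-47))
# tray rim corners, fitted on plane z=28
m=np.zeros(Z.shape,np.uint8);m[180:240,310:400]=(Z[180:240,310:400]>22)&(Z[180:240,310:400]<34)
vv,uu=np.nonzero(m);b=onz('top',np.c_[uu,vv],28)[:,:2].astype(np.float32);print(cv2.minAreaRect(b))
```

```text
keeper [[593.1 -65.7   6. ]
 [619.6 -66.2   6. ]
 [568.2 -65.1   6. ]]
spire mask 162
  0  0  3  2  01468  0  0  0  0  0  1  6  8  0  3  6  0  2  2  0  3  0  0  3  0  0  3  5  1  0  0  6  5
  0  0  5  3  0  1  1  0  0  0  1  0  2  0  0  01468  0  0  1  6  0  3  0  0  2  2  0  3  4  0  2  0  3
  3  5  0  1  0  2  2  2  0  0  0  0  0  0  3  4  0  0  0  0  8  8  3  11468  0  0  3  9  0  3  5  0  0
  1  1  0  0  0  2  0  3  1  5  2  0  0  2  0  0  0  0  0  2  0  2 12 19 18  0  0  0  4  5  0  0  6  5
  0  0  0  0  2  0  0  3  0  0  2  2  2 22  5  0  1  0  8 22 18 18 18 14  1  3  5  0  0  2  0  0  1  6
  1  0  1  0  3  0  0  1  2  2  2 18 26 25 33 28 20 20 20 18 19 14  0  0  3  0  8  0  3  0  2  2  0  7
  0  2  4  4  6  6  5  1  2 14 25 23 27 31 28 30 31 25 21 24 23  0  2  4  1  0  0  0  0  0  0  0  4  5
  0  2  8  0  8  1  1  4  2 18 28 30 26 30 26 25 29 24 28 17  4  0  5  2  01468  1  7  1  0  1  1  3  5
  0  2  3  1  5 32 33  0 12 26 23 33 28 31 34 31 35 29 19  4  0  3  3  7  1  0  7  81468  0  4  2  2  4
  1  3  0  5 30 30 30 31 18 24 30 33 32 33 30 31 29 24  3  0  2  0  1  3  0  2  0 
[... 706 characters left out ...]
 2  2  3  3  3  2  1  0  0  0  4  6
  0  3  0  2  0  4  4  7  9  1  3  0  0  3  3  0  2  0  2  2  0  0  0  0  4  3  0  2  1  1  4  0  2  2
  1  4  0  0  0  3  2  7  5  0  2  0  0  5  0  0  2  3  0  0  3  0  0  0  1  0  5  2  2  3  7  0  0  3
  0  7  1  0  0  0  3  0  6  0  0  3  0  2  0  6  0  6  4  2  2  0  0  0  3  0 10  0  2  1  0  0  0  0
dir [ 0.35574543 -0.9345829 ] -69.16086 c 608.99713 -262.38727 t -48.120065594641254 57.86424898874433 w -47.388099493924166 38.06718453525068
plinth end [ 591.87863769 -217.41507814] c29 [ 602.1952553  -244.51798192] c47 [ 612.86203833 -272.54080927]
((533.5004272460938, -125.08797454833984), (245.25003051757812, 156.64407348632812), 89.25675201416016)
```

Run:
```python
from h import *
f=np.load('top0.npz');p,D=f['p'],f['D'];C=cloud('top',D);Z=C[...,2]
def comp(m):
    n,l,st,_=cv2.connectedComponentsWithStats(m.astype(np.uint8),connectivity=4);return l==1+st[1:,4].argmax()
m=np.zeros(Z.shape,bool);m[170:192,390:424]=(Z[170:192,390:424]>11)&(Z[170:192,390:424]<45)
m=comp(m);q=C[m]
vx,vy,x0,y0=cv2.fitLine(q[:,:2].astype(np.float32),cv2.DIST_L2,0,.01,.01).ravel();d=np.array([vx,vy]);d*=-np.sign(vy)
n=np.array([-d[1],d[0]]);t=(q[:,:2]-[x0,y0])@d;w=(q[:,:2]-[x0,y0])@n
print(np.degrees(np.arctan2(d[1],d[0])),x0,y0,t.min(),t.max())
for s in np.arange(-45,45,5):
    k=(t>=s)&(t<s+5)
    if k.any(): print(s,k.sum(),w[k].min().round(1),w[k].max().round(1),q[k,2].max().round(1))
for e in (t.min()+29,t.max()-47): print([x0,y0]+d*e)
m=np.zeros(Z.shape,bool);m[180:240,310:400]=(Z[180:240,310:400]>22)&(Z[180:240,310:400]<34)
m=comp(m);vv,uu=np.nonzero(m);b=onz('top',np.c_[uu,vv],28)[:,:2].astype(np.float32);print(cv2.minAreaRect(b))
S=cv2.cvtColor(p,cv2.COLOR_RGB2HSV)[...,1];w=np.zeros(Z.shape,bool);w[190:235,345:385]=S[190:235,345:385]<80
v,u=np.nonzero(comp(w));print('dial',onz('top',[(u.mean(),v.mean())],19),(u.max()-u.min())*3.25)
for nm,(u0,u1,v0,v1) in dict(key=(385,425,200,235)).items():
    V=p[v0:v1,u0:u1].max(2)<70;v,u=np.nonzero(comp(V));e=onz('top',np.c_[u+u0,v+v0],6);print(nm,e.min(0),e.max(0))
```

```text
-61.018734 606.3384 -259.00986 -25.862621729402484 47.53974593627317
-30 2 -8.9 3.6 30.9
-25 21 -13.4 13.9 37.0
-20 16 -14.0 14.4 37.9
-15 3 -6.7 3.8 31.5
-10 13 -10.4 11.7 30.8
-5 16 -12.2 12.8 35.3
0 11 -13.4 15.7 33.5
5 14 -13.8 14.8 34.1
10 13 -12.8 14.0 35.1
15 5 -4.9 7.2 31.8
20 5 -5.5 6.4 28.8
25 5 -4.1 3.1 24.3
30 3 -0.1 4.1 23.0
35 2 -1.3 1.2 18.5
40 4 -1.7 3.1 19.6
[ 607.85851261 -261.75436733]
[ 606.59989853 -259.48201516]
((508.70361328125, -90.19863891601562), (175.98916625976562, 106.37256622314453), 89.18128204345703)
dial [[ 502.27793127 -129.85331482   19.        ]] 68.25
key [ 465.86836073 -295.70113152    6.        ] [ 529.32887304 -228.35190529    6.        ]
```

>>> jog_arm:
  plan: [0.33,0.485,-0.085,0,0,-19,0.33,0.485,-0.085,0,0,-19,0.33,0.485,-0.085,0,0,-19,0.33,0.485,-0.085,0,0,-19,0.33,0.485,-0.085,0,0,-19,0.33,0.485,-0.085,0,0,-19,0.33,0.485,-0.085,0,0,-19,0.33,0.485,-0.085,0,0,-19,0.33,0.485,-0.085,0,0,-19,0.33,0.485,-0.085,0,0,-19,0.33,0.485,-0.085,0,0,-19,0.33,0.485,-0.085,0,0,-19,0.33,0.485,-0.085,0,0,-19,0.33,0.485,-0.085,0,0,-19,0.33,0.485,-0.085,0,0,-19,0.33,0.485,-0.085,0,0,-19,0.33,0.485,-0.085,0,0,-19,0.33,0.485,-0.085,0,0,-19]
  claw: 0
  force: 20

```text
clock: 1.9
eef_pos: [509.0, -35.6, 120.7]
eef_rot: [3.142, -0.0, -0.001]
wrist_force: [0.4, 0.5, -0.0]
finger_gap: 0.5
finger_force: 0.0
```

>>> jog_arm:
  plan: [0,0,-0.05,0,0,0,0,0,-0.08,0,0,0,0,0,-0.1,0,0,0,0,0,-0.1,0,0,0,0,0.006,-0.1,0,0,0,0,0.012,-0.1,0,0,0,0,0.016,-0.1,0,0,0,0,0.02,-0.1,0,0,0,0,0.024,-0.1,0,0,0,0,0.028,-0.1,0,0,0,0,0.032,-0.1,0,0,0,0,0.036,-0.1,0,0,0,0,0.039,-0.1,0,0,0,0,0.039,-0.1,0,0,0,0,0.03,-0.1,0,0,0,0,0.03,-0.05,0,0,0,0,0.03,0,0,0,0]

```text
clock: 3.6
eef_pos: [508.1, -5.2, 120.8]
eef_rot: [-3.141, 0.004, -0.0]
wrist_force: [1.1, -0.3, 0.5]
finger_gap: 0.7
finger_force: 0.0
```

>>> jog_arm:
  plan: [0.099,-0.256,-0.02,0,0,-61,0.099,-0.256,-0.02,0,0,-61,0.099,-0.256,-0.02,0,0,-61,0.099,-0.256,-0.02,0,0,-61,0.099,-0.256,-0.02,0,0,-61,0.099,-0.256,-0.02,0,0,-61,0.099,-0.256,-0.02,0,0,-61,0.099,-0.256,-0.02,0,0,-61,0.099,-0.256,-0.02,0,0,-61,0.099,-0.256,-0.02,0,0,-61]
  claw: 0.06

```text
clock: 4.6
eef_pos: [608.2, -260.5, 100.7]
eef_rot: [-3.141, -0.0, -1.06]
wrist_force: [-0.1, 0.6, -0.0]
finger_gap: 60.0
finger_force: 0.0
```

```bash
cat >> h.py <<'E'
def comp(m):
    n,l,st,_=cv2.connectedComponentsWithStats(m.astype(np.uint8),connectivity=4);return l==1+st[1:,4].argmax()
def rim(D,lo=22,hi=34,box=(300,180,400,240),z=28):
    a,b,c,d=box;Z=cloud('top',D)[...,2];m=np.zeros(Z.shape,bool);m[b:d,a:c]=(Z[b:d,a:c]>lo)&(Z[b:d,a:c]<hi)
    v,u=np.nonzero(comp(m));return cv2.minAreaRect(onz('top',np.c_[u,v],z)[:,:2].astype(np.float32))
E
python3 - <<'E'
from h import *
p,D=camera('top');print(rim(D),manip.read_state()['joints'])
a=p[100:240,290:450];save('t2.png',a,s=4)
E
```

```text
((510.7766418457031, -68.2447738647461), (178.14111328125, 109.72196960449219), 89.2588119506836) [-4.60018175e-01  6.40080151e-01  1.27628700e+00  6.77223470e-05
  1.22498544e+00  2.17168155e+00]
```

View pics/t2.png

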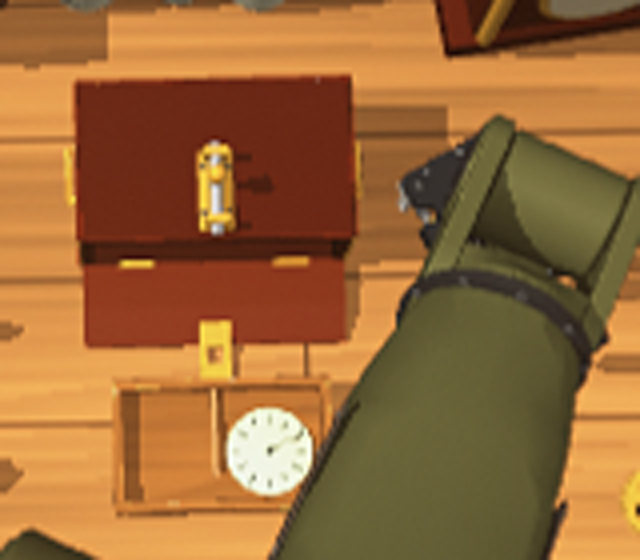

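The crop shows the tray shifted left at (222,445). Its strip (215) is now in line with the keeper (217,350), and the dial lies flat at (268,452). The fingers are above the spire, hidden by the arm.

>>> jog_arm:
  plan: [0,0,-0.04,0,0,0,0,0,-0.07,0,0,0,0,0,-0.085,0,0,0,0,0,-0.096,0,0,0,0,0,-0.096,0,0,0]

```text
clock: 5.15
eef_pos: [608.0, -260.8, 3.9]
eef_rot: [3.141, 0.001, -1.064]
wrist_force: [-0.0, -0.2, 0.5]
finger_gap: 59.7
finger_force: 0.0
```

>>> jog_arm:
  plan: [0,0,0,0,0,0,0,0,0,0,0,0,0,0,0,0,0,0,0,0,0,0,0,0,0,0,0,0,0,0,0,0,0,0,0,0,0,0,0,0,0,0,0,0,0,0,0,0]
  claw: 0.01
  force: 20

```text
clock: 5.95
eef_pos: [608.4, -261.1, 4.9]
eef_rot: [-3.141, -0.001, -1.064]
wrist_force: [-0.4, 0.5, 5.5]
finger_gap: 29.3
finger_force: 20.0
```

>>> jog_arm:
  plan: [0,0,0.03,0,0,0,0,0,0.08,0,0,0,-0.107,0.238,0.08,0,0,61,-0.107,0.238,0.08,0,0,61,-0.107,0.238,0.08,0,0,61,-0.107,0.238,0.08,0,0,61,-0.107,0.238,0.08,0,0,61,-0.107,0.238,0.08,0,0,61,-0.107,0.238,0.08,0,0,61,-0.107,0.238,0.08,0,0,61,-0.107,0.238,0.08,0,0,61,-0.107,0.238,0.08,0,0,61,-0.107,0.238,0.08,0,0,61]

```text
clock: 7.25
eef_pos: [501.1, -23.3, 84.3]
eef_rot: [-3.142, 0.0, -0.003]
wrist_force: [0.8, 0.2, -2.7]
finger_gap: 29.2
finger_force: 20.0
```

Run:
```python
from h import *
s=manip.read_state();print(s['eef_pos'],s['eef_rot'],s['finger_gap'])
p,D=camera('top');save('t3.png',p[150:270,290:410],s=4)
p,D=camera('side');save('s3.png',p,(230,120,400,320),3)
```

```text
[501.12767691 -23.31235809  84.26804756] [-3.14155807e+00  3.37730465e-04 -2.56361935e-03] 29.179052715600506
```

View pics/s3.png

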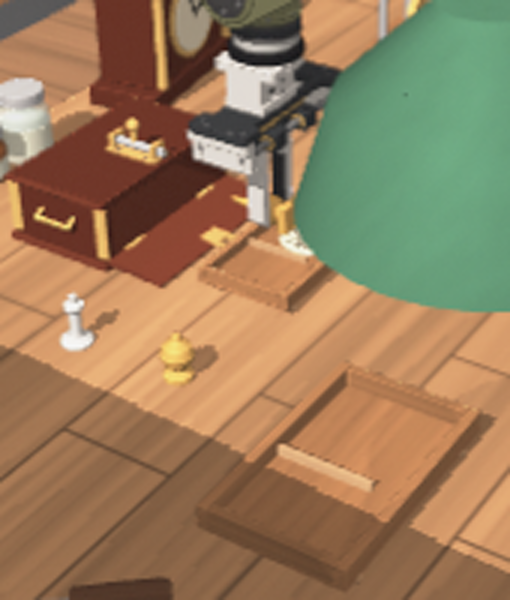

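The side crop shows the fingers holding the spire at (283,215) above the tray, whose visible left half (255,260) is empty. The dial is flat at (297,240).

>>> jog_arm:
  plan: [0,0,-0.03,0,0,0,0,0,-0.05,0,0,0,0,0,-0.058,0,0,0,0,0,-0.062,0,0,0,0,0,-0.064,0,0,0,0,0,-0.065,0,0,0,0,0,-0.065,0,0,0]

```text
clock: 8.05
eef_pos: [501.5, -23.0, 20.0]
eef_rot: [3.142, -0.001, 0.0]
wrist_force: [-0.3, 0.8, -0.1]
finger_gap: 29.1
finger_force: 20.0
```

>>> jog_arm:
  plan: [0,0,0,0,0,0,0,0,0,0,0,0,0,0,0,0,0,0,0,0,0,0,0,0,0,0,0.03,0,0,0,0,0,0.08,0,0,0,-0.08,0,0.09,0,0,0,-0.13,0,0.09,0,0,0,-0.15,0,0.09,0,0,0,-0.15,0,0.09,0,0,0]
  claw: 0.041

```text
clock: 9.05
eef_pos: [346.5, -22.6, 109.1]
eef_rot: [-3.141, 0.001, -0.0]
wrist_force: [1.6, 0.2, 1.0]
finger_gap: 40.8
finger_force: 0.0
```

Run:
```python
from h import *
s=manip.read_state();print(s['eef_pos'],s['finger_gap'],s['joints'])
p,D=camera('top');np.savez('t4.npz',p=p,D=D);save('t4.png',p[150:250,290:410],s=5);print(rim(D))
```

```text
[346.48141631 -22.55308104 109.10514683] 40.83086718016384 [-1.70552061e-01 -4.01173857e-02  2.15136217e+00 -8.09898842e-05
  1.03175954e+00  1.40030427e+00]
((510.7643127441406, -69.19670867919922), (180.0451202392578, 109.72189331054688), 89.25875091552734)
```

View pics/t4.png

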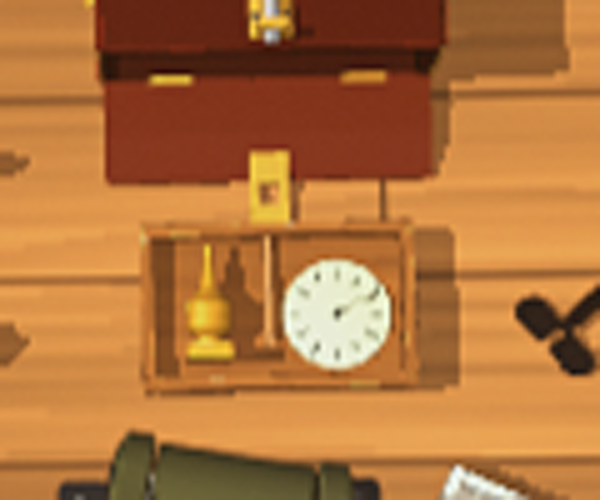

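The crop shows the spire lying flat in the left half of the tray (208,310), tip towards the chest. The dial is flat at (337,313), and the tray is centred at about (278,310).

>>> jog_arm:
  plan: [0.04,-0.045,0,0,-8,0,0.086,-0.045,0,0,-16,0,0.086,-0.045,0,0,-24,0,0.086,-0.045,-0.02,0,-30,0,0.086,-0.045,-0.05,0,-30,0,0.086,-0.045,-0.08,0,-30,0,0.086,-0.045,-0.095,0,-30,0,0.086,-0.045,-0.098,0,-30,0,0.086,-0.045,-0.098,0,-30,0]
  claw: 0.094

```text
clock: 10.0
eef_pos: [437.7, -68.1, 10.6]
eef_rot: [-3.141, -0.522, -0.0]
wrist_force: [-0.8, -0.2, 0.7]
finger_gap: 94.0
finger_force: 0.0
```

>>> jog_arm:
  plan: [0.006,0,0,0,0,0,0.012,0,0,0,0,0,0.018,0,0,0,0,0,0.024,0,0,0,0,0,0.03,0,0,0,0,0,0.036,0,0,0,0,0,0.042,0,0,0,0,0,0.048,0,0,0,0,0,0.054,0,0,0,0,0,0.06,0,0,0,0,0,0.066,0.001,0,0,0,0,0.072,0.001,0,0,0,0,0.078,0.001,0,0,0,0]

```text
clock: 11.3
eef_pos: [515.4, -66.9, 11.2]
eef_rot: [-3.141, -0.523, 0.0]
wrist_force: [-3.3, -0.4, -0.7]
finger_gap: 93.6
finger_force: 1.9
```

Run:
```python
from h import *
s=manip.read_state();print(s['eef_pos'],s['wrist_force'],s['joints'])
p,D=camera('top');np.savez('t5.npz',p=p,D=D);save('t5.png',p[110:240,280:420],s=4);print(rim(D,22,50,z=35))
```

```text
[515.40829748 -66.86243027  11.1818249 ] [-3.29439042 -0.42040723 -0.69119599] [-0.26924008  0.33350184  2.13897584  0.6945937   0.20960899  0.6521189 ]
((559.4443969726562, -68.46698760986328), (177.47581481933594, 103.68115997314453), 89.1454849243164)
```

View pics/t5.png

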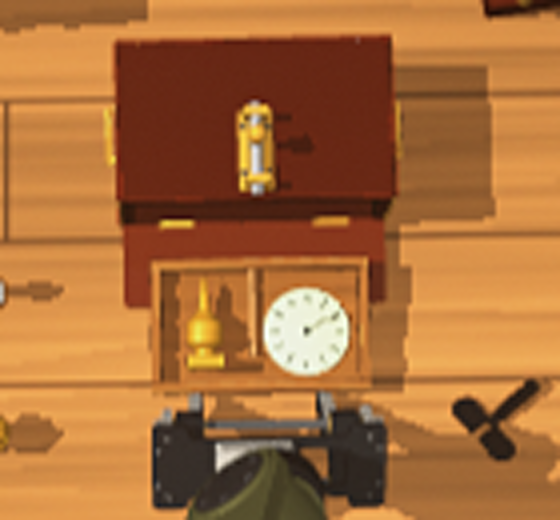

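The crop shows the tray level, square and centred on the ramp, spanning columns 152–372 and rows 258–390. The spire is at (205,330), the dial at (306,330), and both fingers are on the near wall (195,400)/(325,400).

>>> jog_arm:
  plan: [0.007,0,0,0,0,0,0.014,0,0,0,0,0,0.021,0,0,0,0,0,0.028,0.001,0,0,0,0,0.035,0.001,0,0,0,0,0.042,0.001,0,0,0,0,0.049,0.001,0,0,0,0,0.056,0.001,0,0,0,0,0.063,0.001,0,0,0,0,0.07,0.001,0.001,0,0,0,0.077,0.001,0.002,0,0,0,0.084,0.001,0.003,0,0,0,0.091,0.001,0.004,0,0,0,0.098,0.001,0.005,0,0,0,0.105,0.001,0.006,0,0,0,0.112,0.001,0.007,0,0,0,0.119,0.001,0.008,0,0,0,0.125,0.001,0.009,0,0,0]

```text
clock: 13.15
eef_pos: [640.7, -66.0, 20.5]
eef_rot: [3.142, -0.524, 0.0]
wrist_force: [-1.9, -0.3, -1.7]
finger_gap: 94.1
finger_force: 1.3
```

Run:
```python
from h import *
s=manip.read_state();print(s['eef_pos'],s['wrist_force'],s['joints'])
p,D=camera('top');np.savez('t6.npz',p=p,D=D);save('t6.png',p[110:230,280:420],s=5)
```

```text
[640.728629   -65.9824234   20.45467636] [-1.89235706 -0.30251075 -1.68106492] [-0.20169626  0.5159342   1.8061401   0.32370228  0.32042074  1.08710706]
```

View pics/t6.png

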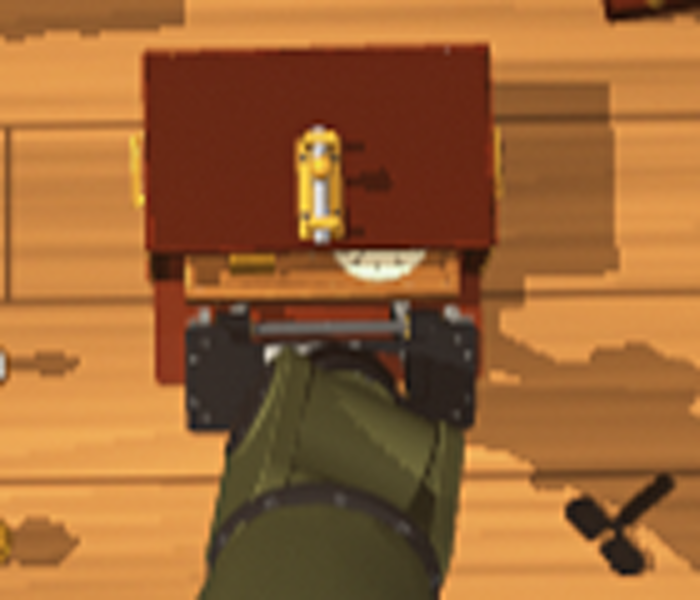

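The crop shows the near wall rim at rows 285–300, square and inside the chest sides (185–460 against 150–490). The plinth is at (250,263) and the dial at (380,262), both still in place.

Run:
```python
from h import *
print(onz('top',[(345,169.8)],38),onz('top',[(345,159.8),(309,159.8),(378,159)],84),onz('top',[(320,168),(372,168)],38))
f=np.load('t6.npz');p,D=f['p'],f['D']
for v in range(156,176): print(v,p[v,330],p[v,345])
```

```text
[[645.10793682 -70.26126481  38.        ]] [[ 666.6025769   -68.48776841   84.        ]
 [ 668.44021599   47.23231283   84.        ]
 [ 667.59024487 -174.35995775   84.        ]] [[ 652.50709707   12.35122299   38.        ]
 [ 649.85628589 -159.57166921   38.        ]]
156 [106  40  20] [140 131 125]
157 [106  40  20] [138 133 128]
158 [106  40  21] [116  82  74]
159 [110  38  20] [81 27 11]
160 [108  53  21] [91 48 23]
161 [175 118  33] [121  69  31]
162 [155 105  31] [128  75  34]
163 [96 63 20] [123  72  32]
164 [107  68  23] [169 100  45]
165 [175 105  46] [196 118  52]
166 [184 110  50] [188 113  51]
167 [193 118  53] [194 117  52]
168 [221 140  63] [199 123  55]
169 [159  96  43] [135  82  35]
170 [72 39 18] [75 40 21]
171 [89 38 19] [112  47  24]
172 [129  49  23] [136  53  27]
173 [135  61  29] [137  51  24]
174 [105  66  40] [121  89  79]
175 [93 76 56] [112 110 104]
```

>>> jog_arm:
  plan: [0.006,0,0.001,0,0,0,0.012,0,0.002,0,0,0,0.018,0,0.003,0,0,0,0.023,0,0.004,0,0,0,0.027,0,0.004,0,0,0,0.027,0,0.004,0,0,0]

```text
clock: 13.8
eef_pos: [667.7, -66.0, 24.6]
eef_rot: [3.141, -0.524, 0.0]
wrist_force: [-1.3, -0.7, -0.9]
finger_gap: 94.2
finger_force: 0.8
```

>>> jog_arm:
  plan: [-0.03,0,0.002,0,0,0,-0.07,0,0.02,0,0,0,-0.085,0,0.04,0,8,0,-0.085,0,0.05,0,16,0,-0.085,0,0.05,0,24,0,-0.085,0,0.05,0,30,0,-0.085,0,0.05,0,30,0,-0.085,0,0.05,0,30,0]
  claw: 0.05

```text
clock: 14.6
eef_pos: [582.4, -65.9, 74.1]
eef_rot: [-3.141, -0.002, 0.0]
wrist_force: [-0.7, -0.4, -0.3]
finger_gap: 50.6
finger_force: 0.0
```

Run:
```python
from h import *
s=manip.read_state();print(s['eef_pos'],s['eef_rot'],s['joints'],s['finger_gap'])
p,D=camera('side')
hsv=cv2.cvtColor(p,cv2.COLOR_RGB2HSV);H,S,V=[hsv[...,i].astype(int) for i in range(3)]
g=np.zeros(H.shape,bool);g[190:215,290:330]=((H>18)&(H<32)&(S>120)&(V>130))[190:215,290:330]
v,u=np.nonzero(comp(g));print(len(u),u.min(),u.max(),v.min(),v.max());k=onz('side',np.c_[u,v],6);print(k.min(0),k.max(0),k.mean(0))
save('s7.png',p,(225,130,345,230),6)
```

```text
[582.35835701 -65.88554268  74.06090481] [-3.14137893e+00 -2.14409395e-03  4.22123372e-04] [-1.75417781e-01  5.13356030e-01  1.54566649e+00  6.63694355e-04
  1.08049658e+00  1.39464427e+00] 50.59006150628783
53 298 311 196 203
[568.83072042 -77.82539466   6.        ] [617.23493272 -48.76386509   6.        ] [592.41757038 -63.92632528   6.        ]
```

View pics/s7.png

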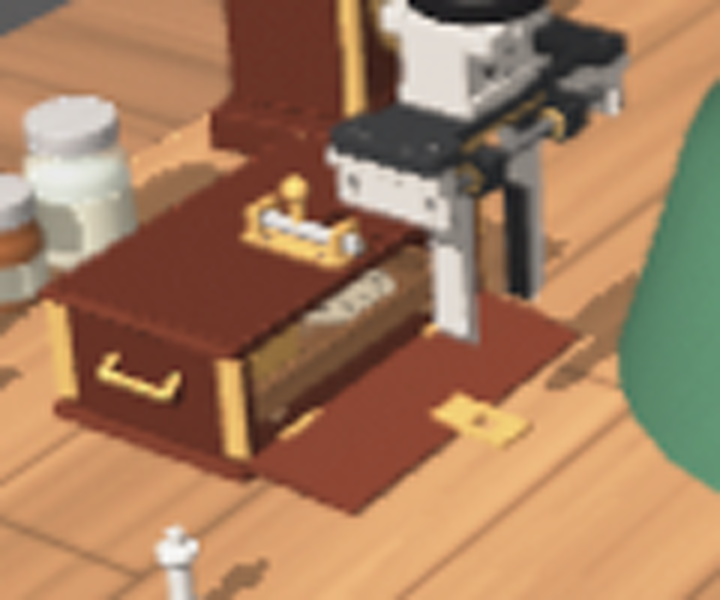

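The side crop shows the tray inside the chest, with dial and spire visible under the top (350,300)/(280,350). The front is lowered, the keeper is free at (480,420), and the open fingers are above it.

>>> jog_arm:
  plan: [0,0.001,-0.04,0,0,0,0,0.001,-0.06,0,0,0,0,0.001,-0.07,0,0,0,0,0.001,-0.072,0,0,0,0,0.001,-0.072,0,0,0]

```text
clock: 15.15
eef_pos: [582.5, -65.1, 3.3]
eef_rot: [3.141, -0.001, 0.0]
wrist_force: [0.6, -0.9, 0.2]
finger_gap: 50.1
finger_force: 0.0
```

>>> jog_arm:
  plan: [0,0,0,0,0,0,0,0,0,0,0,0,0,0,0,0,0,0,0,0,0,0,0,0,0,0,0,0,0,0,0,0,0,0,0,0,0,0,0,0,0,0]
  claw: 0.01
  force: 25

```text
clock: 15.85
eef_pos: [582.4, -65.3, 2.9]
eef_rot: [3.141, -0.001, 0.0]
wrist_force: [-1.6, -3.9, 5.4]
finger_gap: 25.3
finger_force: 25.0
```

>>> jog_arm:
  plan: [-0.0006,0,0.0103,0,0,0,0.0001,0,0.0206,0,0,0,0.0016,0,0.029,0,0,0,0.0039,0,0.0373,0,0,0,0.007,0,0.0453,0,0,0,0.011,0,0.053,0,0,0,0.0156,0,0.0602,0,0,0,0.021,0,0.0669,0,0,0,0.027,0,0.0731,0,0,0,0.0336,0,0.0786,0,0,0,0.0408,0,0.0835,0,0,0,0.0483,0,0.0875,0,0,0,0.0563,0,0.0909,0,0,0,0.0645,0,0.0934,0,0,0,0.0645,0,0.0934,0,0,0]

```text
clock: 17.35
eef_pos: [647.5, -65.0, 97.3]
eef_rot: [3.141, -0.001, 0.0]
wrist_force: [-4.0, -1.9, 12.1]
finger_gap: 22.6
finger_force: 25.0
```

Run:
```python
from h import *
p,D=camera('side');save('s8.png',p,(245,120,345,220),6)
```

```text
(no output)
```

View pics/s8.png

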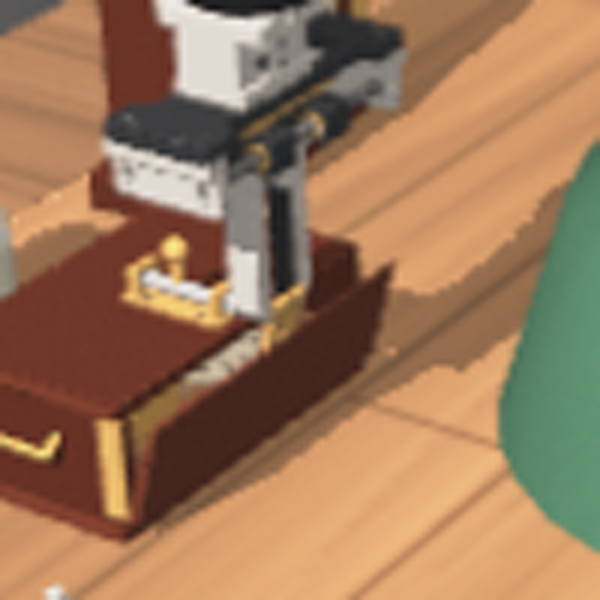

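The side crop shows the front raised to about 0.2–0.3 rad from shut, with the fingers at the keeper (275,310). The grip gap has shrunk, so I will let go and push it shut from outside.

>>> jog_arm:
  plan: [0,0,0,0,0,0,0,0,0,0,0,0,0,0,0,0,0,0,0,0,0.04,0,0,0,-0.04,0,0.05,0,0,0,-0.085,0,0.05,0,0,0,-0.085,0,0.01,0,0,0,-0.085,0,-0.025,0,0,0,-0.085,0,-0.025,0,0,0]
  claw: 0.044

```text
clock: 18.3
eef_pos: [559.2, -64.5, 67.1]
eef_rot: [-3.14, 0.007, 0.0]
wrist_force: [0.1, 0.3, -0.3]
finger_gap: 44.2
finger_force: 0.0
```

>>> jog_arm:
  plan: [0,0,0,0,0,0,0,0,0,0,0,0,0,0,0,0,0,0,0.02,0,0,0,0,0,0.03,0,0,0,0,0,0.04,0,0,0,0,0,0.05,0,0,0,0,0,0.058,0,0,0,0,0,0.066,0,0,0,0,0,0.074,0,0,0,0,0,0.08,0,0,0,0,0,0.085,0,0,0,0,0,0.085,0,0,0,0,0]
  claw: 0

```text
clock: 19.6
eef_pos: [647.1, -65.0, 70.7]
eef_rot: [3.142, -0.0, 0.0]
wrist_force: [0.1, 0.5, 0.5]
finger_gap: 0.9
finger_force: 0.0
```

>>> jog_arm:
  plan: [0.002,0,0,0,0,0,0.004,0,0,0,0,0,0.006,0,0,0,0,0,0.007,0,0,0,0,0,0.007,0,0,0,0,0]

```text
clock: 20.1
eef_pos: [651.7, -65.0, 70.8]
eef_rot: [-3.141, 0.006, 0.0]
wrist_force: [-18.5, 0.4, 10.5]
finger_gap: 0.7
finger_force: 9.5
```

Run:
```python
from h import *
p,D=camera('side');save('s9.png',p,(245,120,345,220),6)
```

```text
(no output)
```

View pics/s9.png

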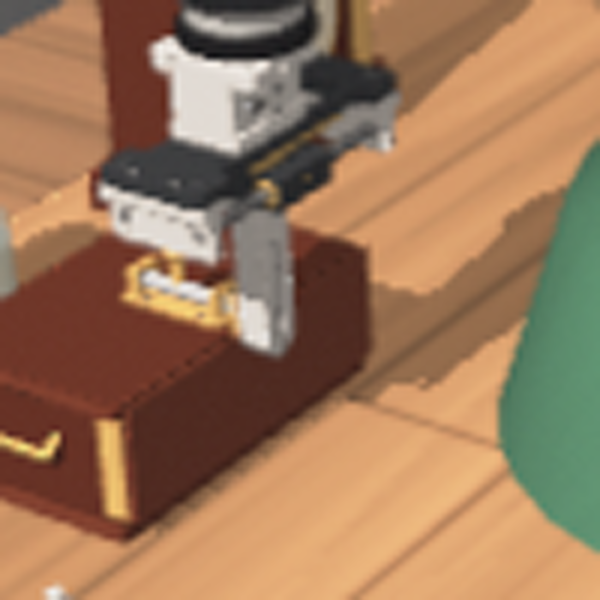

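The side crop shows the front flush with the chest, so it is shut, with the closed fingers pressing on it at (262,340). Pictures are used up, so I continue by numbers.

>>> jog_arm:
  plan: [-0.01,0,0,0,0,0,-0.03,0,0,0,0,0,-0.03,0,0.045,0,0,0,-0.02,0,0.085,0,0,0,0.03,0,0.085,0,0,0,0.07,0,0.085,0,0,0,0.09,0,0.085,0,0,0,0.09,0,0.085,0,0,0,0.09,0,0.06,0,0,0,0.09,0,0.037,0,0,0,0.09,0,0.037,0,0,0]

```text
clock: 21.25
eef_pos: [741.7, -64.9, 104.4]
eef_rot: [-3.141, 0.006, 0.0]
wrist_force: [0.0, -0.9, 0.9]
finger_gap: 0.1
finger_force: 0.0
```

>>> jog_arm:
  plan: [0,0,0.003,0,0,0,-0.006,0,0.003,0,0,0,-0.012,0,0.003,0,0,0,-0.018,0,0.003,0,0,0,-0.024,0,0.003,0,0,0,-0.028,0,0.003,0,0,0,-0.032,0,0.003,0,0,0,-0.034,0,0.003,0,0,0,-0.034,0,0.003,0,0,0]

```text
clock: 22.15
eef_pos: [709.4, -65.0, 110.8]
eef_rot: [-3.142, 0.0, 0.0]
wrist_force: [-0.0, 0.4, 0.1]
finger_gap: 0.6
finger_force: 0.1
```

>>> jog_arm:
  plan: [-0.001,0,0,0,0,0,-0.002,0,0,0,0,0,-0.003,0,0,0,0,0,-0.004,0,0,0,0,0,-0.004,0,0,0,0,0]

```text
clock: 22.65
eef_pos: [705.6, -65.0, 110.8]
eef_rot: [-3.142, 0.0, 0.0]
wrist_force: [0.6, 0.7, 0.6]
finger_gap: 0.1
finger_force: 0.4
```

>>> jog_arm:
  plan: [-0.001,0,0,0,0,0,-0.002,0,0,0,0,0,-0.003,0,0,0,0,0,-0.003,0,0,0,0,0]

```text
clock: 23.05
eef_pos: [703.8, -65.0, 111.1]
eef_rot: [3.141, -0.004, 0.0]
wrist_force: [11.1, 0.4, -3.1]
finger_gap: 0.5
finger_force: 5.6
```

>>> jog_arm:
  plan: [0.008,0,0,0,0,0,0.012,0,0.02,0,0,0,0.012,0,0.07,0,0,0,-0.04,0,0.1,0,0,0,-0.09,0.03,0.1,0,0,0,-0.14,0.06,0.1,0,0,0,-0.19,0.09,0.1,0,0,0,-0.24,0.12,0.1,0,0,0,-0.29,0.15,0.1,0,0,0,-0.34,0.18,0.1,0,0,0,-0.34,0.18,0.1,0,0,0,-0.34,0.18,0.1,0,0,0]

```text
clock: 24.25
eef_pos: [359.4, 116.4, 211.0]
eef_rot: [-3.141, -0.0, 0.003]
wrist_force: [0.7, -1.0, -0.2]
finger_gap: 0.5
finger_force: 0.0
```

Run:
```python
from h import *
s=manip.read_state();print(s['eef_pos'],s['clock'])
p,D=camera('top');C=cloud('top',D);Z=C[...,2]
b=np.zeros(Z.shape,bool);b[125:175,335:352]=(Z[125:175,335:352]>106)&(Z[125:175,335:352]<135)
print('knob/keeper z>106',C[b].round(0).tolist())
hsv=cv2.cvtColor(p,cv2.COLOR_RGB2HSV);m=(hsv[...,0]<12)&(hsv[...,1]>180)&(Z>20)&(Z<95);m[:110]=0;m[215:]=0;m[:,:300]=0;m[:,:390]&=True;m[:,390:]=0
q=C[comp(m)];print('x,y range',np.percentile(q,[1,99],axis=0).round(1))
f0=np.load('top0.npz')
# bystanders change
d=(np.abs(p.astype(int)-f0['p']).max(2)>60)
for n,(u,v) in dict(key=(404,214),foot=(276,182),finial=(275,217),wheel=(455,225),oil=(188,180),driver=(190,255)).items(): print(n,d[v-12:v+12,u-12:u+12].sum())
```

```text
[359.43718152 116.4150344  211.04483052] 24.25
knob/keeper z>106 [[738.0, -66.0, 108.0], [738.0, -72.0, 108.0], [733.0, -56.0, 113.0], [735.0, -59.0, 108.0], [695.0, -64.0, 121.0], [694.0, -67.0, 123.0], [690.0, -61.0, 125.0], [689.0, -64.0, 128.0], [689.0, -67.0, 129.0], [692.0, -70.0, 120.0], [688.0, -58.0, 121.0], [687.0, -61.0, 125.0], [686.0, -64.0, 130.0], [687.0, -67.0, 126.0], [689.0, -70.0, 119.0], [686.0, -61.0, 118.0], [685.0, -64.0, 122.0], [685.0, -67.0, 121.0], [684.0, -70.0, 124.0], [683.0, -61.0, 116.0], [682.0, -64.0, 120.0], [682.0, -67.0, 122.0], [682.0, -74.0, 109.0], [680.0, -58.0, 106.0], [667.0, -76.0, 116.0], [664.0, -54.0, 115.0], [663.0, -57.0, 118.0], [664.0, -61.0, 115.0], [665.0, -64.0, 113.0], [665.0, -67.0, 111.0], [664.0, -70.0, 115.0], [663.0, -73.0, 117.0], [664.0, -76.0, 116.0], [662.0, -55.0, 110.0], [663.0, -58.0, 106.0], [663.0, -64.0, 108.0], [662.0, -70.0, 111.0], [663.0, -74.0, 107.0], [663.0, -77.0, 106.0]]
x,y range [[ 660.7 -175.7   27.4]
 [ 802.1   46.4   92.3]]
key 0
foot 0
finial 2
wheel 0
oil 0
driver 0
```

The knob is at x≈687 (expected 688), the keeper stands upright at x≈664 and z≈115, and the bystanders have not moved.

```bash
python3 -c "
from cell import manip
print(manip.sign_off())"
```

```text
the job is handed in; nothing more can be done
None
```

The job is handed in: spire and dial lie in the tray, the tray is inside the chest, the front is shut and the bolt is fully forward, with my checks passing before hand-in (no verdict returned); I viewed 11 pictures, one over the limit of 10.

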